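# Press a row of small cheeses

### The arm

A 6-joint arm with a two-finger parallel gripper is mounted at the origin on the work surface. World frame = base frame: x ahead of the robot, y to its left, z up, the work surface at z = 0. Lengths are in m, angles in rad, forces in N, time in s.
With the tool pointing down it reaches from about 0.225 to 0.725 m from the base axis. Payload 3.1 kg.
Tool frame: the origin (TCP) lies at the very end of the fingers, on their centre line; the grasp point (between the pads) lies 19 mm behind it; z points along the fingers, y is the line along which they close (so a half turn about z gives the same grasp; the last joint's range is limited). The gripper opens to 85 mm and grips with 20 to 120 N. Pads are 22 mm wide; open, the fingers measure 114 mm over their backs; the gripper's body (76 mm by 85 mm) begins 54 mm behind the grasp point. The pads swing forward as they close: fully open they stand 13 mm farther back than shut.
Start: joints at [1.017, 0.048, 0.099, 1.622, 0, 1.443], TCP at [0.217, 0.478, 0.231] pointing down, gripper open.
Joint ranges: [-2.91, 2.91], [-0.99, 1.94], [-1.21, 1.42], [-2.12, 2.29], [-1.49, 1.47], [-3.14, 3.14]. Speed limits (rad/s): [2.79, 2.79, 3.14, 3.14, 3.14, 3.14].

### API

Orientations are given as a unit quaternion [x, y, z, w].
In Python, from cell import arm, cams, ticket, spot_in gives the robot as it stands.
- The arm moves only by the shell command python3 -m crank 'ROWS' [FORCE]. ROWS is text: rows parted by semicolons, each of 7 numbers parted by spaces: the shift along the tool's x, y, z in m, then the turn, a rotation vector about the tool's x, y, z in degrees, then the closure, from 0 (fully open) to 1 (shut). A call has 1 to 20 rows; each row shifts and turns the commanded pose from where the row before left it, along the tool's axes as they then stand; what a row does not reach is not made up. A row lasts 1/8 s, in which the tool goes at most 62.5 mm and 10.7 degrees, less where a joint would pass 70% of its speed; a pose out of reach is approached as far as the arm can. A call is refused whole if a number of a shift passes 0.0625 or a number of a turn 10.7, either way. A call with a gripper value outside its range is refused whole. The fingers move at their own pace and stop on an object; FORCE is the grip in N (left out, the last holds). Time passes only in rows, so rows that do not move let the fingers close. It gives the time, the measured TCP pose, the force, the opening and the grip force at its end, in the units of the state.
- arm.get_obs(): the state, without advancing time (a new reading comes with each control period).
- cams.capture(name): name is "scene" or "top" or "wrist"; returns a dict with "pixels" (480x640x3 uint8, blue, green, red), "fx", "fy", "cx", "cy" (pixels), "rvec" (rotation vector, rad) and "tvec" (3), from world to camera coordinates, as OpenCV has them. Camera axes: x right, y down, z forward; pixel columns grow to the right and rows downward; lengths in m; the calibration is good to about 2 mm. A picture is of the moment at which its call begins. There is no depth.
- ticket.hand_in(): hands the job in; it is judged then, once.
Trained networks look in a picture, given as the dict that the camera call returned (one of the last four; its "shot" number tells which), for a name from the list of things; names that differ only in an ending like _2 or _b are one class to them, and where a whole thing is asked for, a point or a joint stands for the part that bears it (a point fixed in the world has none). Each returns a list of dicts, best first, with "score" (0 to 1); they miss things now and then, are a little off and sometimes report something else, mostly with a low value. They report only what shows in the picture. A call takes as long as a camera call. They do not tell look-alikes from the thing itself.
- spot_in(thing, picture): "rect" ([centre column, centre row, width, height] in pixels, round what is visible of it).
The state is a dict: "time": time; "joint_positions": joint angles; "dq": joint speeds; "effort": joint torques, N m; "eef_pos": TCP position; "ee_rot": TCP orientation; "contact_force": force on the tool from outside, world axes, zero at the start; "wrist_torque": the same for the moment, N m; "width": finger opening in m; "grasp_force": force on a finger pad.
Only numpy, scipy, OpenCV 4.12 (cv2) and the standard library are available. Lean on these libraries where they do the work, as an engineer would, in place of code of your own. Each camera call takes 0.05 s, during which the arm holds its last target. There are 200 camera calls.

### The job

One of the three small cheese moulds in the lane of the bench press has tipped over: stand it upright in the lane again, lid up, without knocking over its neighbours, and let go of it. Then flip the lever's safety catch fully outward, and after that pull the press lever by its handle over and down until it is level and its wooden blocks press on all three upright moulds. Finish while holding the handle down firmly so that the press keeps pressing (it springs up if let go), and do not disturb the cheese wheel, the brush and the jar on the table.

Things in the scene. Friction and masses are not known exactly. Their poses are not given: they have to be found in the camera images.
- press: Fixed bench press: steel lane, lever behind it. Origin on the table under the lane's middle; x to the back, y along the lane, z up. Lane floor 4 mm above the table, 66 mm wide, 312 long between 4 mm rails (tops 12 mm high) and end stops (20 high). Lever posts at x 115, y +-198 mm, 115 high; catch post at x 101, y 218, 118 high.
- mould_tipped: The tipped mould, lying along the lane, lid end to the press's +y, in the middle or at the -y end of the row. White plastic cylinder, 56 mm diameter, grey hoops, 80 mm high including a 4 mm wooden lid of 44 mm diameter; about 0.2 kg. Origin: its centre; z along its axis to the lid. Standing in the lane, the origin is 44 mm above the table.
- mould_b: A neighbour mould of the same kind and size, upright in the lane, loose. Origin at its centre, z up towards the lid. The row's places are about 105 mm apart, centre to centre.
- mould_c: The other neighbour mould, the same, always at the lane's +y end, upright and loose.
- catch (a joint): Safety catch angle about the press's x, rad: 0 = upright, its blade blocking a pin on the lever's side (the lever then moves only about 0.05); 1.62 = flipped fully outward (to the press's +y), level. Friction only (about 1 N at the tab): it stays where it is left.
- catch_tab (a point): Middle of the catch's tab: a steel rod, 14 mm diameter, sticking out 54 mm along the press's -x from the blade. The point is on the rod's axis, 27 mm from the blade, 72 mm from the catch's hinge axis; 187 mm above the table when upright, free on all sides but the blade's. Flipping moves it outward and down.
- catch_hinge (a point): Point on the catch's hinge axis (which runs along the press's x), 115 mm above the table, straight below the tab point when the catch is upright.
- lever_grip (a point): Middle of the lever's handle, on its axis: a steel tube, 16 mm diameter, 360 mm long along the press's y, with a black rubber sleeve (24 mm diameter, 140 mm long) about this point. 205 mm from the lever's hinge axis; 302 mm above the table when up, 100 mm when level.
- lever_hinge (a point): Point on the lever's hinge axis (along the press's y), 100 mm above the table, at x = +115 mm in the press's frame, y = 0: level with the middle of the handle.
- wheel: Bystander: a cheese wheel, 160 mm diameter, 65 mm high, loose. Origin under its centre.
- brush: Bystander: a hand brush lying on the table, loose.
- jar: Bystander: a closed jar, 64 mm diameter, 100 mm high, loose. Origin under its centre.
- lever: The press lever, hinged along the press's y. Origin on its hinge axis, z along its arms. Up, it leans 0.175 rad back (away from the robot); pulled 1.745 rad towards the robot and down it is level; stop at 1.80. Its 3 sprung wooden blocks (a row 290 mm long, 115 mm from the hinge) meet the moulds at 1.69 and give. It springs up: at the handle 3 N at first, 8 N near level, 15 N at level on moulds.
Not all that is in view belongs to the job. Leave any orange look-alike of the mould_tipped alone.

How it is judged:
On the way, in this order (a step that is already met when the one before it is completed fails the run):
1. the tipped mould stands upright in the lane, lid up, let go (angle between mould_tipped's own z axis and vertical below 0.12 rad and x of mould_tipped in the frame of press between -0.012 and 0.012 m and y of mould_tipped in the frame of press between -0.14 and 0.14 m and z of mould_tipped in the frame of press between 0.04 and 0.05 m and contact force between the fingers and mould_tipped below 0.2 N and linear speed of mould_tipped below 0.03 m/s), for 0.2 s.
2. the safety catch is flipped outward while the lever is still up (value of joint catch above 1.2 rad and x of lever_grip in the frame of press above 0.118 m), for 0.1 s.
3. the lever is held down by its handle, pressing on all three moulds (z of lever_grip in the frame of press between 0.085 and 0.113 m and value of joint catch above 1.2 rad and contact force between any of the fingers, the arm and lever above 3 N and contact force between lever and mould_tipped above 1 N and contact force between lever and mould_b above 1 N and contact force between lever and mould_c above 1 N), for 0.2 s.
At the end, for the whole second after the job is handed in: All three moulds stand upright (within 0.12 rad) on the lane's floor; the catch is flipped outward (over 1.2 rad); the handle is down (its axis 85 to 113 mm above the table), its blocks pressing each mould with over 1 N, and the robot holds the handle (over 3 N of contact) (all of step 3 and angle between each of mould_tipped, mould_b, mould_c's own z axis and vertical below 0.12 rad and x of mould_tipped in the frame of press between -0.012 and 0.012 m and y of mould_tipped in the frame of press between -0.14 and 0.14 m and z of mould_tipped in the frame of press between 0.04 and 0.05 m and x of mould_b in the frame of press between -0.012 and 0.012 m and y of mould_b in the frame of press between -0.14 and 0.14 m and z of mould_b in the frame of press between 0.04 and 0.05 m and x of mould_c in the frame of press between -0.012 and 0.012 m and y of mould_c in the frame of press between -0.14 and 0.14 m and z of mould_c in the frame of press between 0.04 and 0.05 m); the arm keeps its last pose, push and grip.
It fails at once if a bystander is disturbed (moved more than 30 mm) (distance of any of wheel, brush, jar from where it was at the start of the episode above 0.03 m).
It fails at once if a standing neighbour mould is knocked over (angle between any of mould_b, mould_c's own z axis and vertical above 0.7 rad).
It also fails if it takes over 72 s, if anything falls off the work surface, if the arm or the gripper's body presses on something with over 40 N, if the wrist force passes 120 N, or if a joint passes its speed limit or range.

## Working session

There is one attempt and no reset: what is moved stays moved. The work goes in short steps, Python scripts to look and compute and a shell command to move; the robot and the scene stay as the last step left them, time stands still between calls to the robot, and variables do not carry over. Pictures are saved under pics/ and viewed, at most 13 in all, crops included, and the job is handed in when it is done.

```bash
ls; mkdir -p pics; cat > h.py <<'E'
import numpy as np, cv2
from scipy.spatial.transform import Rotation as R
from cell import arm, cams, ticket, spot_in
def ray(p,u,v):
    K=np.array([[p['fx'],0,p['cx']],[0,p['fy'],p['cy']],[0,0,1]])
    M=cv2.Rodrigues(np.array(p['rvec'],float))[0]; t=np.array(p['tvec'],float).ravel()
    return -M.T@t, M.T@np.linalg.solve(K,[u,v,1])
def at(p,u,v,z):
    o,d=ray(p,u,v); return o+d*(z-o[2])/d[2]
def proj(p,X):
    K=np.array([[p['fx'],0,p['cx']],[0,p['fy'],p['cy']],[0,0,1]])
    return cv2.projectPoints(np.array(X,float).reshape(-1,1,3),np.array(p['rvec'],float),np.array(p['tvec'],float),K,None)[0].reshape(-1,2)
def st():
    o=arm.get_obs(); print(round(o['time'],2),np.round(o['eef_pos'],4),'\n',np.round(R.from_quat(o['ee_rot']).as_matrix(),3),np.round(o['contact_force'],1),round(o['width'],4),o['grasp_force'],np.round(o['joint_positions'],3)); return o
E
python3 - <<'E'
from h import *
for n in("scene","top"):
    p=cams.capture(n); cv2.imwrite(f'pics/{n}0.png',p['pixels'])
    print(n,'cam at',ray(p,320,240)[0])
    for t in ['press','mould_tipped','mould_b','catch','catch_tab','lever_grip','lever','wheel','brush','jar']:
        print(t,[(round(d['score'],2),np.round(d['rect']).astype(int).tolist()) for d in spot_in(t,p)[:5]])
st()
E
```

```text
pics
scene cam at [ 1.24851033 -1.01629464  0.9885661 ]
press [(0.77, [321, 281, 130, 185])]
mould_tipped [(0.88, [379, 341, 37, 33]), (0.61, [283, 317, 32, 36])]
mould_b [(0.8, [302, 291, 19, 32]), (0.72, [312, 272, 15, 28]), (0.66, [348, 208, 21, 30])]
catch []
catch_tab [(0.64, [361, 214, 20, 4])]
lever_grip [(0.83, [344, 260, 77, 142]), (0.57, [284, 318, 31, 35])]
lever [(0.9, [344, 254, 76, 137])]
wheel [(0.65, [173, 391, 71, 68])]
brush [(0.96, [172, 315, 83, 17]), (0.49, [322, 280, 123, 189]), (0.3, [174, 391, 77, 67])]
jar [(0.87, [349, 207, 26, 35])]
top cam at [ 0.33205387 -0.0409676   1.27376586]
press [(0.9, [322, 231, 181, 131])]
mould_tipped [(0.73, [241, 242, 15, 24]), (0.62, [372, 259, 32, 23]), (0.55, [343, 172, 24, 32]), (0.42, [426, 356, 57, 59])]
mould_b [(0.8, [333, 266, 20, 28]), (0.64, [295, 274, 26, 22])]
catch [(0.61, [238, 241, 11, 24])]
catch_tab [(0.74, [239, 239, 17, 22])]
lever_grip [(0.58, [318, 198, 175, 71])]
lever [(0.82, [316, 203, 172, 65])]
wheel [(0.75, [495, 277, 63, 58]), (0.3, [318, 200, 172, 72])]
brush [(0.91, [428, 356, 60, 58])]
jar [(0.59, [161, 321, 36, 18])]
1.1 [0.2168 0.4781 0.2313] 
 [[-0.911  0.413 -0.   ]
 [ 0.413  0.911  0.   ]
 [ 0.    -0.    -1.   ]] [0.8 0.2 0.1] 0.0853 0.0 [1.017 0.048 0.099 1.622 0.    1.443]
```

View pics/scene0.png

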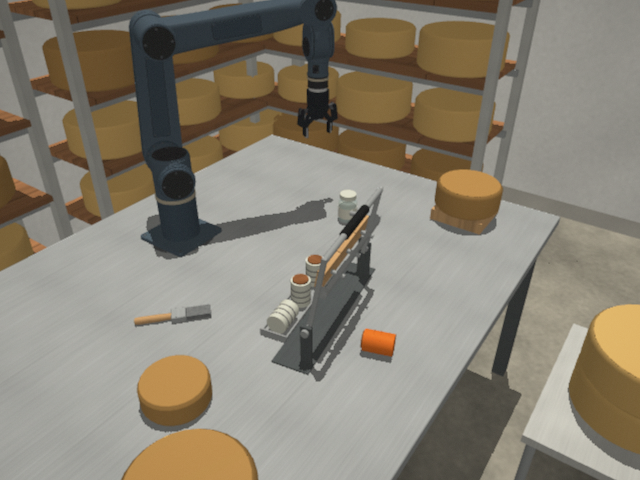

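View pics/top0.png

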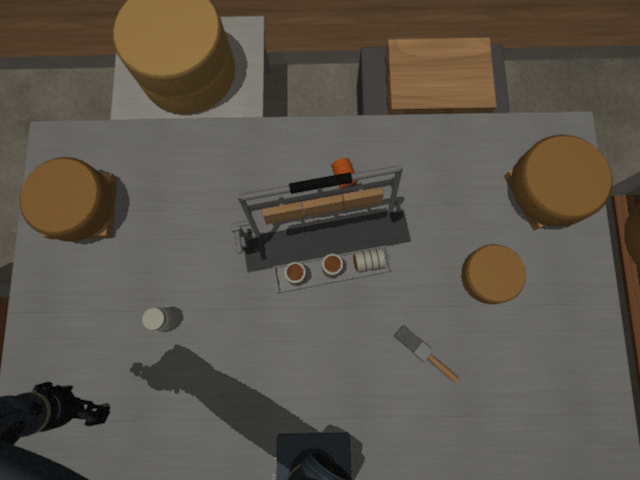

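The tipped white mould is at top px (370,260), scene px (283,317), at the row's -y end. The other candidate, orange at top (343,172) and scene (379,341), is the look-alike, so I'll leave it alone. The lever's black sleeve is at top (320,184) and the catch at (240,239). I'll confirm with one enlarged crop.

```bash
python3 - <<'E'
from h import *
p=cams.capture("top"); im=p['pixels']
cv2.imwrite('pics/crop1.png',cv2.resize(im[150:305,220:420],None,fx=3.8,fy=3.8,interpolation=cv2.INTER_CUBIC))
def lid(u,v): return at(p,u,v,.084)
b=lid(332,265);c=lid(295,273);print('lids',b,c,np.linalg.norm(b-c))
print('tipped',at(p,370,260,.045))
for u,v in((276,267),(279,291),(387,249),(391,271)): print(at(p,u,v,.015))
print('grip',at(p,320,184,.302),at(p,290,188,.314),at(p,351,179,.314))
print('tab',at(p,240,238,.187)); print('jar',at(p,153,319,.1),'wheel',at(p,495,274,.065),'brush',at(p,405,335,.02))
E
```

```text
lids [ 0.52777611 -0.05847943  0.084     ] [0.50813667 0.03903265 0.084     ] 0.09947016484448039
tipped [ 0.54624592 -0.16276613  0.045     ]
[0.5360985  0.09655676 0.015     ]
[0.46899722 0.08796422 0.015     ]
[ 0.58194696 -0.21444753  0.015     ]
[ 0.51952208 -0.22285978  0.015     ]
grip [ 0.67521873 -0.03206502  0.302     ] [0.66294844 0.03391764 0.314     ] [ 0.68131291 -0.10070332  0.314     ]
tab [0.58122349 0.16589985 0.187     ]
jar [0.3936007  0.39989248 0.1       ] wheel [ 0.49943313 -0.49123094  0.065     ] brush [ 0.34441078 -0.25196776  0.02      ]
```

View pics/crop1.png

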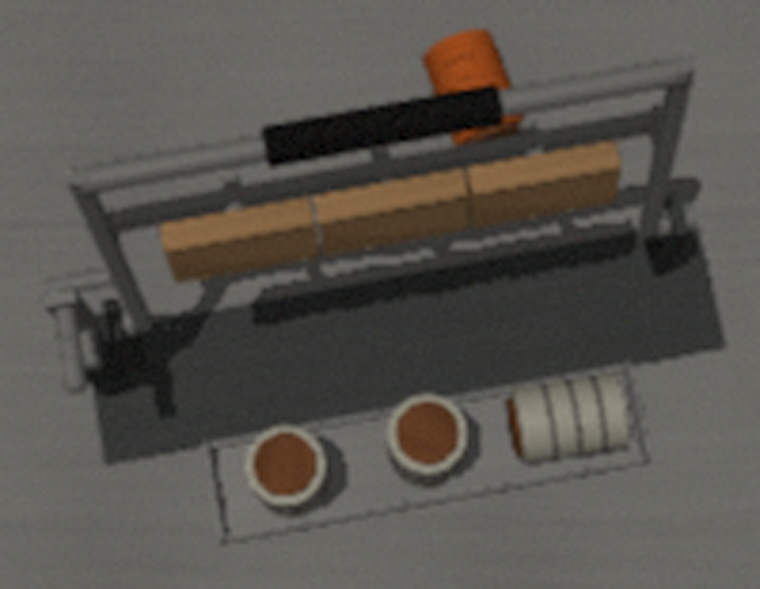

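The crop shows the white tipped mould (crop ~572,418), lid to +y, with two upright neighbours at (286,464) and (428,434). The orange one lies behind the lever. I put the press origin at about (0.527,-0.063) with yaw about 8.8°. I'll go above the mould's lid half.

```bash
python3 -m crank '0 0 0 0 0 9.5 0;0 0 0 0 0 9.5 0;0 0 0 0 0 9.5 0;0 0 0 0 0 9.5 0;0 0 0 0 0 9.5 0;0 0 0 0 0 9.3 0' 20; python3 -m crank '-0.056 0.0186 0.0025 0 0 0 0;-0.056 0.0186 0.0025 0 0 0 0;-0.056 0.0186 0.0025 0 0 0 0;-0.056 0.0186 0.0025 0 0 0 0;-0.056 0.0186 0.0025 0 0 0 0;-0.056 0.0186 0.0025 0 0 0 0;-0.056 0.0186 0.0025 0 0 0 0;-0.056 0.0186 0.0025 0 0 0 0;-0.056 0.0186 0.0025 0 0 0 0;-0.056 0.0186 0.0025 0 0 0 0;-0.056 0.0186 0.0025 0 0 0 0;-0.056 0.0186 0.0025 0 0 0 0;0 0 0 0 0 0 0;0 0 0 0 0 0 0'
python3 - <<'E'
from h import *
st()
p=cams.capture("wrist"); cv2.imwrite('pics/w1.png',p['pixels'])
for t in ['press','mould_tipped','mould_b']:
  print(t,[(round(d['score'],2),np.round(d['rect']).astype(int).tolist(),np.round(at(p,d['rect'][0],d['rect'][1],.032 if t=='mould_tipped' else .084),3)) for d in spot_in(t,p)[:4]])
O=np.array([.5266,-.0632,0]);Y=np.array([-.153,.988,0]);X=np.array([.988,.153,0])
for a,b,z in((-.033,-.156,.02),(.033,-.156,.02),(.033,.156,.02),(-.033,.156,.02),(0,-.105,.06),(0,0,.084)): print((a,b),proj(p,O+a*X+b*Y+[0,0,z]).round())
E
```

```text
time: 1.9
eef_pos: [0.2169, 0.4781, 0.2313]
ee_rot: [0.653, 0.758, 0.0, 0.0]
contact_force: [1.0, -0.1, 0.7]
width: 0.085
grasp_force: 0.0
time: 3.65
eef_pos: [0.5399, -0.1517, 0.201]
ee_rot: [0.651, 0.759, 0.0, -0.001]
contact_force: [-0.1, 0.2, -0.0]
width: 0.0854
grasp_force: 0.0
3.65 [ 0.5399 -0.1517  0.201 ] 
 [[-0.152  0.988 -0.001]
 [ 0.988  0.152  0.001]
 [ 0.001 -0.001 -1.   ]] [-0.1  0.2 -0. ] 0.0854 0.0 [-0.394  0.138  0.135  1.57   0.     1.024]
press [(0.92, [456, 201, 367, 397], array([ 0.622, -0.119,  0.084]))]
mould_tipped [(0.79, [331, 225, 81, 120], array([ 0.551, -0.16 ,  0.032])), (0.79, [617, 200, 45, 73], array([ 0.76 , -0.108,  0.032]))]
mould_b [(0.76, [332, 72, 99, 103], array([ 0.533, -0.057,  0.084])), (0.44, [578, 297, 124, 198], array([ 0.719, -0.171,  0.084]))]
(-0.033, -0.156) [[280. 287.]]
(0.033, -0.156) [[359. 287.]]
(0.033, 0.156) [[ 373. -181.]]
(-0.033, 0.156) [[ 265. -181.]]
(0, -0.105) [[319. 243.]]
(0, 0) [[319.  82.]]
```

View pics/w1.png

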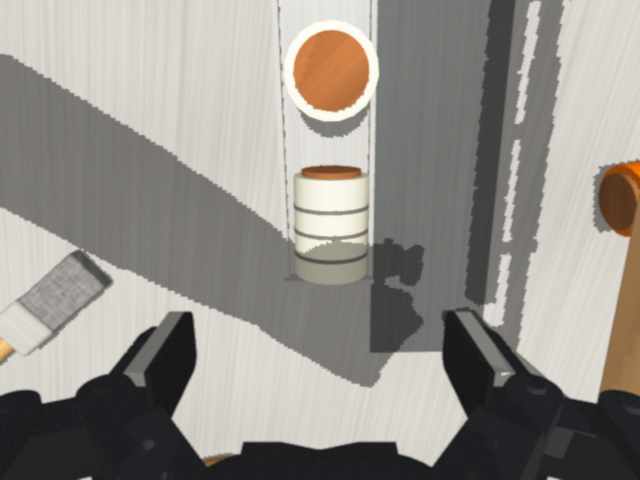

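The wrist view shows the tipped mould centred at px (331,225), the lane's end at row ~281 and mould b's lid at (332,71). Predictions were about 12 px left and 7 px low, so the press origin moves to ≈(0.534,-0.057). Next I'll test how far the tool can tilt here in free air.

```bash
python3 -m crank '0.0077 0.0093 0 0 0 0 0;0 0 0 0 10 0 0;0 0 0 0 10 0 0;0 0 0 0 10 0 0;0 0 0 0 10 0 0;0 0 0 0 10 0 0;0 0 0 0 10 0 0;0 0 0 0 10 0 0;0 0 0 0 10 0 0;0 0 0 0 0 0 0;0 0 0 0 0 0 0;0 0 0 0 0 0 0'
python3 - <<'E'
from h import *
st()
E
```

```text
time: 5.35
eef_pos: [0.5065, -0.0851, 0.1386]
ee_rot: [0.534, 0.596, 0.415, -0.433]
contact_force: [-0.4, -0.2, 0.7]
width: 0.0853
grasp_force: 0.0
5.35 [ 0.5065 -0.0851  0.1386] 
 [[-0.054  0.996 -0.073]
 [ 0.278  0.085  0.957]
 [ 0.959  0.032 -0.281]] [-0.4 -0.2  0.7] 0.0853 0.0 [-0.733  0.872  0.41   2.295  0.724  0.229]
```

```bash
python3 -m crank '0.05 0 -0.03 0 0 0 0;0 0 -0.02 0 -10.5 0 0;0 0 -0.02 0 -10.5 0 0;0 0 0 0 -10.5 0 0;0 0 0 0 -10.5 0 0;0 0 0 0 -10.5 0 0;0 0 0 0 -10.5 0 0;0 0 0 0 -10.5 0 0;0 0 0 0 0 0 0;0 0 0 0 0 0 0' >/dev/null
cat >> h.py <<'E'
def go(P,Rt):
    o=st(); Rc=R.from_quat(o['ee_rot']); print('shift',np.round(Rc.inv().apply(np.array(P)-o['eef_pos']),4),'turn',np.round((Rc.inv()*R.from_matrix(Rt)).as_rotvec(degrees=True),2))
O=np.array([.534,-.057,0]);Y=np.array([-.153,.988,0]);X=np.array([.988,.153,0]);Z=np.array([0,0,1.])
DOWN=np.c_[Y,X,-Z]
E
python3 - <<'E'
from h import *
go(O+.001*X-.087*Y+.15*Z,DOWN)
E
```

```text
6.6 [ 0.4966 -0.1193  0.1897] 
 [[-0.065  0.997  0.037]
 [ 0.998  0.066 -0.021]
 [-0.023  0.036 -0.999]] [-0.2 -0.4 -0. ] 0.0854 0.0 [-0.363 -0.041 -0.074  1.496 -0.006  1.142]
shift [-0.0259  0.0486  0.042 ] turn [ 2.    1.41 -5.04]
```

```bash
python3 -m crank '-0.0259 0.0486 0.042 0 0 0 0;0 0 0 2 1.41 -5.04 0;0 0 0 0 0 0 0;0 0 0 0 0 0 0'
python3 - <<'E'
from h import *
go(O+.001*X-.087*Y+.014*Z,DOWN)
p=cams.capture("wrist"); print([(d['score'],d['rect'],at(p,*d['rect'][:2],.032)) for d in spot_in('mould_tipped',p)[:2]])
E
```

```text
time: 7.1
eef_pos: [0.5421, -0.1414, 0.1516]
ee_rot: [0.652, 0.758, -0.001, -0.001]
contact_force: [0.1, 0.0, 0.5]
width: 0.0855
grasp_force: 0.0
7.1 [ 0.5421 -0.1414  0.1516] 
 [[-0.15   0.989 -0.003]
 [ 0.989  0.15   0.001]
 [ 0.001 -0.003 -1.   ]] [0.1 0.  0.5] 0.0855 0.0 [-3.740e-01  1.390e-01  3.900e-02  1.474e+00 -1.000e-03  1.046e+00]
shift [-0.0025  0.0063  0.1376] turn [-0.17 -0.06 -0.2 ]
[(0.79, [328.9, 259.4, 87.9, 143.5], array([ 0.55152213, -0.16028781,  0.032     ])), (0.59, [636.2, 222.9, 7.5, 34.9], array([ 0.74231215, -0.10611378,  0.032     ]))]
```

```bash
python3 -m crank '-0.0025 0.0063 0.0275 0 0 0 0;0 0 0.0275 0 0 0 0;0 0 0.0275 0 0 0 0;0 0 0.0275 0 0 0 0;0 0 0.0275 0 0 0 0;0 0 0 0 0 0 0;0 0 0 0 0 0 0;0 0 0 0 0 0 1;0 0 0 0 0 0 1;0 0 0 0 0 0 1;0 0 0 0 0 0 1;0 0 0 0 0 0 1;0 0 0 0 0 0 1' 30
python3 - <<'E'
from h import *
go(O+.001*X-.087*Y+.014*Z,DOWN)
E
```

```text
time: 8.82
eef_pos: [0.5489, -0.1421, 0.0155]
ee_rot: [0.651, 0.759, -0.001, -0.0]
contact_force: [-1.4, 0.5, 6.5]
width: 0.0554
grasp_force: 31.4
8.82 [ 0.5489 -0.1421  0.0155] 
 [[-0.152  0.988 -0.002]
 [ 0.988  0.152 -0.001]
 [-0.    -0.002 -1.   ]] [-1.4  0.5  6.5] 0.0554 31.408127546310425 [-3.710e-01  2.200e-01 -1.440e-01  1.208e+00 -1.000e-03  1.047e+00]
shift [-0.0006 -0.0007  0.0015] turn [-0.11  0.02 -0.03]
```

Gripped (55.4 mm). Lift and tilt the lid upward.

```bash
python3 -m crank '0 0 -0.025 0 0 0 1;0 0 -0.025 0 0 0 1;0 0 -0.025 0 0 0 1;0 0 0 0 8 0 1;0 0 0 0 8 0 1;0 0 0 0 8 0 1;0 0 0 0 8 0 1;0 0 0 0 8 0 1;0 0 0 0 8 0 1;0 0 0 0 8 0 1;0 0 0 0 8 0 1;0 0 0 0 0 0 1;0 0 0 0 0 0 1;0 0 0 0 0 0 1'
python3 - <<'E'
from h import *
t=np.radians(64)
Rt=DOWN@R.from_euler('y',t).as_matrix()
go(O+.001*X-.087*Y+.09*Z,Rt)
p=cams.capture('scene')
cv2.imwrite('pics/s1.png',cv2.resize(p['pixels'][180:400,200:460],None,fx=3,fy=2.7))
E
```

```text
time: 10.58
eef_pos: [0.5493, -0.1418, 0.092]
ee_rot: [0.552, 0.645, 0.344, -0.401]
contact_force: [-0.1, 0.2, -3.1]
width: 0.0552
grasp_force: 33.2
10.57 [ 0.5493 -0.1418  0.092 ] 
 [[-0.068  0.988 -0.137]
 [ 0.438  0.154  0.886]
 [ 0.897  0.001 -0.443]] [-0.1  0.2 -3.1] 0.0552 33.19059133529663 [-0.71   1.029  0.721  2.258  0.622  0.361]
shift [-0.0022 -0.0011  0.0001] turn [-0.01  0.29  0.04]
```

View pics/s1.png

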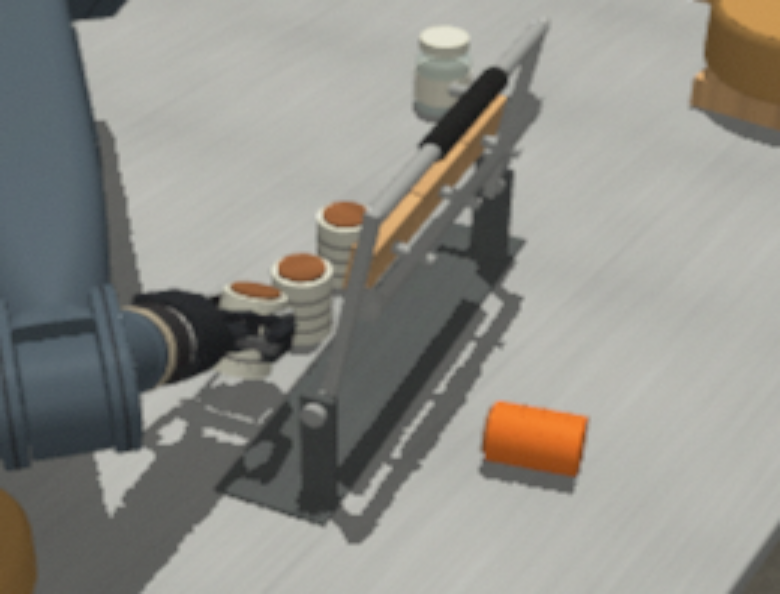

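Tilted cleanly to 64° with the mould firm between the fingers (crop ~255,325) and mould b untouched. Now lower it to the floor at about 70°.

```bash
python3 - <<'E'
from h import *
for d in (64,70):
  Rt=DOWN@R.from_euler('y',d,degrees=True).as_matrix()
  c=O+.001*X-.090*Y+.0525*Z
  go(c+Rt@[.0176,0,.0165],Rt)
E
```

```text
10.62 [ 0.5493 -0.1418  0.0921] 
 [[-0.069  0.988 -0.137]
 [ 0.438  0.154  0.886]
 [ 0.897  0.001 -0.443]] [-0.1  0.  -3.4] 0.0549 33.19132626056671 [-0.71   1.029  0.721  2.258  0.622  0.361]
shift [-0.0195 -0.0011  0.0305] turn [-0.01  0.29  0.05]
10.62 [ 0.5493 -0.1418  0.0921] 
 [[-0.069  0.988 -0.137]
 [ 0.438  0.154  0.886]
 [ 0.897  0.001 -0.443]] [-0.1  0.  -3.4] 0.0549 33.19132626056671 [-0.71   1.029  0.721  2.258  0.622  0.361]
shift [-0.0179 -0.0011  0.0286] turn [-0.02  6.29  0.05]
```

```bash
python3 -m crank '-0.009 -0.001 0.0145 0 0 0 1;-0.009 0 0.0141 0 0 0 1;0 0 0 0 3.1 0 1;0 0 0 0 3.2 0 1;0 0 0 0 0 0 1;0 0 0 0 0 0 1;0 0 0 0 0 0 1'
python3 - <<'E'
from h import *
for d in (70,75):
  Rt=DOWN@R.from_euler('y',d,degrees=True).as_matrix()
  c=O+.001*X-.090*Y+.0525*Z
  go(c+Rt@[.0176,0,.0165],Rt)
E
```

```text
time: 11.5
eef_pos: [0.544, -0.1235, 0.0606]
ee_rot: [0.533, 0.621, 0.374, -0.437]
contact_force: [0.6, 0.2, -1.8]
width: 0.055
grasp_force: 33.3
11.5 [ 0.544  -0.1235  0.0606] 
 [[-0.05   0.988 -0.144]
 [ 0.336  0.152  0.929]
 [ 0.94  -0.002 -0.34 ]] [ 0.6  0.2 -1.8] 0.055 33.33685576915741 [-0.708  1.12   0.716  2.294  0.659  0.286]
shift [ 0.0022  0.0013 -0.0021] turn [ 0.02 -0.13 -0.12]
11.5 [ 0.544  -0.1235  0.0606] 
 [[-0.05   0.988 -0.144]
 [ 0.336  0.152  0.929]
 [ 0.94  -0.002 -0.34 ]] [ 0.6  0.2 -1.8] 0.055 33.33685576915741 [-0.708  1.12   0.716  2.294  0.659  0.286]
shift [ 0.0036  0.0013 -0.0037] turn [ 0.02  4.87 -0.12]
```

Touching the floor at 20° from upright, well inside the tip-back range. Release.

```bash
python3 -m crank '0 0 0 0 0 0 0;0 0 0 0 0 0 0;0 0 0 0 0 0 0;0 0 0 0 0 0 0;0 0 0 0 0 0 0;0 0 0 0 0 0 0'
python3 - <<'E'
from h import *
p=cams.capture('scene')
cv2.imwrite('pics/s2.png',cv2.resize(p['pixels'][230:360,230:390],None,fx=4,fy=4))
E
```

```text
time: 12.25
eef_pos: [0.5436, -0.1234, 0.0593]
ee_rot: [0.533, 0.62, 0.374, -0.438]
contact_force: [-0.2, 0.3, 0.2]
width: 0.0852
grasp_force: 0.0
```

View pics/s2.png

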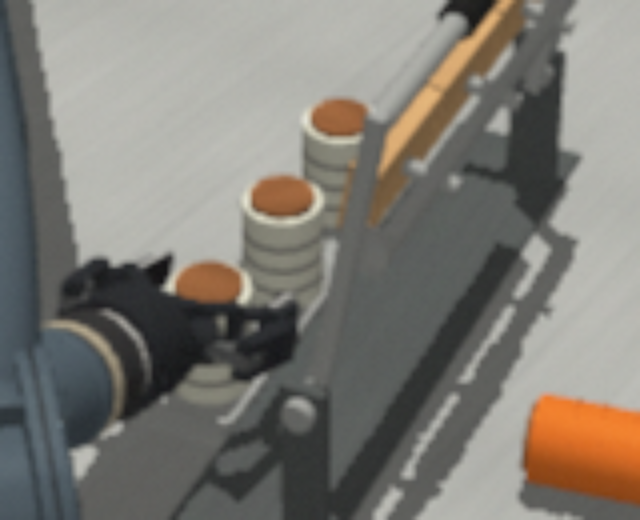

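The mould stands upright, lid up (crop ~210,280). Back off and rise.

```bash
python3 -m crank '0 0 -0.015 0 0 0 0;0 0 -0.015 0 0 0 0;0.03 0 -0.015 0 0 0 0;0.04 0 -0.017 0 0 0 0;0.047 0 -0.017 0 0 0 0;0.047 0 -0.017 0 0 0 0;0 0 0 0 -10 0 0;0 0 0 0 -10 0 0;0 0 0 0 -10 0 0;0 0 0 0 -10 0 0;0 0 0 0 -10 0 0;0 0 0 0 -10 0 0;0 0 0 0 -10 0 0;0 0 0 0 0 0 0;0 0 0 0 0 0 0'
python3 - <<'E'
from h import *
go(O-.1*X-.087*Y+.25*Z,DOWN)
p=cams.capture('top')
cv2.imwrite('pics/t2.png',cv2.resize(p['pixels'][150:300,220:420],None,fx=4,fy=4,interpolation=cv2.INTER_CUBIC))
p2=cams.capture('scene')
for n in('top','scene'):
  q={'top':p,'scene':p2}[n]
  for t in ('mould_tipped','mould_b','catch_tab','catch','lever_grip'): print(n,t,[(round(d['score'],2),d['rect']) for d in spot_in(t,q)[:4]])
  for nm,a,b,z in(('tab',.07,.218,.187),('tabend0',.097,.218,.187),('tabend1',.043,.218,.187),('hinge',.07,.218,.115),('grip',.151,0,.302)): print(nm,proj(q,O+a*X+b*Y+z*Z).round(1))
E
```

```text
time: 14.18
eef_pos: [0.5086, -0.1019, 0.1975]
ee_rot: [0.673, 0.739, -0.019, 0.035]
contact_force: [0.4, -1.0, 0.1]
width: 0.0855
grasp_force: 0.0
14.18 [ 0.5086 -0.1019  0.1975] 
 [[-0.093  0.995  0.027]
 [ 0.993  0.094 -0.076]
 [-0.078  0.02  -0.997]] [ 0.4 -1.   0.1] 0.0855 0.0 [-0.287 -0.02  -0.039  1.504 -0.065  1.188]
shift [-0.0544 -0.0641 -0.0497] turn [ 0.99  4.51 -3.42]
top mould_tipped [(0.74, [344.9, 171.9, 21.8, 32.3]), (0.48, [376.4, 260.4, 10.9, 20.3])]
top mould_b [(0.82, [295.4, 273.5, 23.5, 23.2])]
top catch_tab [(0.72, [240.3, 239.8, 14.7, 21.7])]
top catch [(0.49, [237.7, 242.6, 11.3, 23.6]), (0.25, [319.6, 228.5, 179.7, 127.7])]
top lever_grip [(0.71, [317.6, 197.8, 176.1, 71.7]), (0.4, [237.4, 241.1, 13.1, 25.1])]
tab [[238.6 242.6]]
tabend0 [[237.1 232. ]]
tabend1 [[240.1 253.3]]
hinge [[243.8 248.5]]
grip [[320.8 180.6]]
scene mould_tipped [(0.79, [283.6, 312.8, 20.5, 35.2]), (0.66, [377.6, 342.0, 39.2, 26.8])]
scene mould_b [(0.91, [302.7, 291.3, 21.8, 33.4]), (0.75, [313.7, 269.0, 16.8, 26.7])]
scene catch_tab []
scene catch [(0.58, [361.6, 212.5, 22.1, 7.2])]
scene lever_grip [(0.62, [344.1, 258.9, 72.4, 140.1])]
tab [[357.7 215.2]]
tabend0 [[366.5 217.3]]
tabend1 [[349.  213.1]]
hinge [[356.6 236.4]]
grip [[356.3 222.9]]
```

View pics/t2.png

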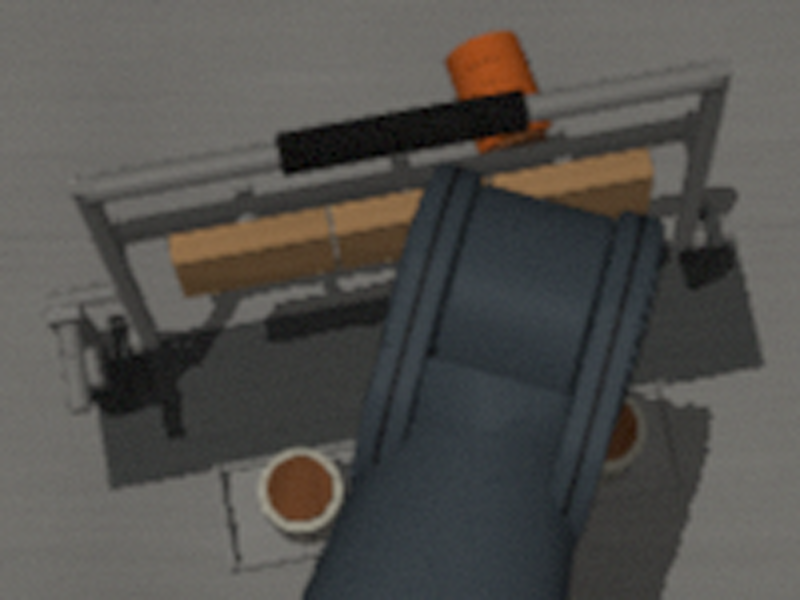

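The mould row stands with nothing disturbed, and the catch rod at crop (65,325)-(78,410) agrees with my projection within ~1 px. I'll go to the catch with the fingers shut, at the inner side of the tab.

```bash
python3 -m crank '0 -0.02 -0.045 0 0 0 1;0 0 0 0.99 4.51 -3.42 1;0 0 0 0 0 0 1;0 0 0 0 0 0 1' 
python3 - <<'E'
from h import *
go(O+.058*X+.182*Y+.25*Z,DOWN)
E
```

```text
time: 15.28
eef_pos: [0.4875, -0.0998, 0.2409]
ee_rot: [0.651, 0.759, -0.001, -0.0]
contact_force: [-0.7, 0.2, 0.3]
width: 0.0122
grasp_force: 0.0
15.28 [ 0.4875 -0.0998  0.2409] 
 [[-0.153  0.988 -0.001]
 [ 0.988  0.153 -0.001]
 [-0.001 -0.001 -1.   ]] [-0.7  0.2  0.3] 0.0122 0.0 [-0.336 -0.02   0.05   1.641 -0.002  1.082]
shift [ 0.2172  0.1104 -0.0095] turn [-0.07  0.06 -0.02]
```

```bash
python3 -m crank '0.0434 0.022 0 0 0 0 1;0.0434 0.022 0 0 0 0 1;0.0434 0.022 0 0 0 0 1;0.0434 0.022 0 0 0 0 1;0.0434 0.022 0 0 0 0 1;0 0 0 0 0 0 1;0 0 0 0 0 0 1'
python3 - <<'E'
from h import *
go(O+.058*X+.182*Y+.14*Z,DOWN)
p=cams.capture('wrist'); cv2.imwrite('pics/w2.png',p['pixels'])
print([(d['score'],d['rect'],at(p,*d['rect'][:2],.187)) for d in spot_in('catch_tab',p)[:2]])
for a in (.043,.07,.097): print(proj(p,O+a*X+.218*Y+.187*Z))
E
```

```text
time: 16.15
eef_pos: [0.5625, 0.1316, 0.2407]
ee_rot: [0.65, 0.76, -0.001, 0.0]
contact_force: [-0.0, 0.1, -0.5]
width: -0.0001
grasp_force: 0.0
16.15 [0.5625 0.1316 0.2407] 
 [[-0.154  0.988 -0.001]
 [ 0.988  0.154 -0.002]
 [-0.002 -0.002 -1.   ]] [-0.   0.1 -0.5] -0.0001 0.0 [ 0.115  0.192  0.276  1.656 -0.002  1.531]
shift [0.0002 0.0012 0.1007] turn [-0.09  0.1   0.07]
[(0.74, [367.8, 188.4, 144.7, 69.5], array([0.57923711, 0.17379304, 0.187     ]))]
[[288.9834474  195.00165673]]
[[346.25744111 195.08859384]]
[[403.54224366 195.17554736]]
```

View pics/w2.png

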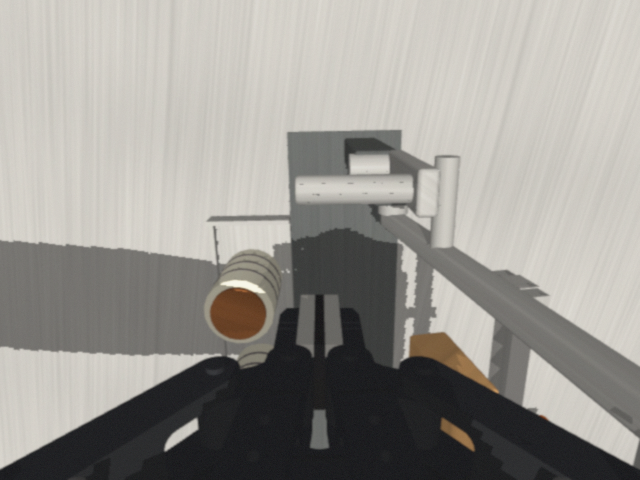

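The rod shows at px (295–413, 190), matching the prediction within ~3 mm. Lower, then push outward along the arc.

```bash
python3 -m crank '0 0.004 0.035 0 0 0 1;0 0 0.035 0 0 0 1;0 0 0.031 0 0 0 1;0.014 0 0 0 0 0 1;0.014 0 0 0 0 0 1;0.014 0 0 0 0 0 1;0.014 0 0 0 0 0 1;0.014 0 0 0 0 0 1;0.014 0 0 0 0 0 1;0 0 0 0 0 0 1;0 0 0 0 0 0 1'
python3 - <<'E'
from h import *
go(O+.062*X+.285*Y+.118*Z,DOWN)
E
```

```text
time: 17.62
eef_pos: [0.554, 0.2134, 0.1389]
ee_rot: [0.651, 0.759, -0.003, 0.001]
contact_force: [1.6, -5.9, -3.6]
width: 0.0
grasp_force: 2.9
17.62 [0.554  0.2134 0.1389] 
 [[-0.153  0.988 -0.001]
 [ 0.988  0.153 -0.006]
 [-0.006 -0.002 -1.   ]] [ 1.6 -5.9 -3.6] 0.0 2.8673259168863297 [ 0.258  0.229  0.116  1.46  -0.005  1.675]
shift [0.0209 0.0009 0.0208] turn [-0.12  0.33 -0.02]
```

```bash
python3 -m crank '-0.008 0 -0.01 0 0 0 1;0 0 -0.05 0 0 0 1;0.029 0 0 0 0 0 1;0 0 0 0 0 0 1;0 0 0.02 0 0 0 1;0 0 0.015 0 0 0 1;0 0 0.015 0 0 0 1;0 0 0.015 0 0 0 1;0 0 0.015 0 0 0 1;0 0 0.002 0 0 0 1;0 0 0 0 0 0 1'
python3 - <<'E'
from h import *
go(O+.062*X+.285*Y+.118*Z,DOWN)
p=cams.capture('wrist'); cv2.imwrite('pics/w3.png',p['pixels'])
for z,y in((.115,.29),(.15,.28)): print([proj(p,O+a*X+y*Y+z*Z).round() for a in (.046,.1)])
E
```

```text
time: 19.0
eef_pos: [0.551, 0.2355, 0.1184]
ee_rot: [0.651, 0.759, -0.0, 0.0]
contact_force: [0.0, 0.2, 2.0]
width: 0.0004
grasp_force: 0.9
19.0 [0.551  0.2355 0.1184] 
 [[-0.153  0.988  0.   ]
 [ 0.988  0.153 -0.001]
 [-0.001  0.    -1.   ]] [0.  0.2 2. ] 0.0004 0.9171335399150848 [ 2.930e-01  2.440e-01  9.300e-02  1.420e+00 -1.000e-03  1.709e+00]
shift [-0.0015  0.0004  0.0004] turn [0.   0.06 0.02]
[array([[277., 305.]]), array([[419., 305.]])]
[array([[268., 386.]]), array([[443., 386.]])]
```

View pics/w3.png

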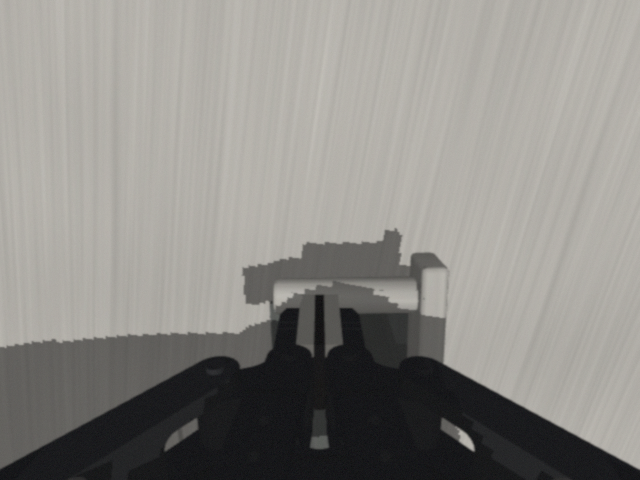

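The tab rod is level and fully outward (px 275–417, row 293). Now rise and go above the handle sleeve, about 45 mm off its middle to avoid a centre strut.

```bash
python3 -m crank '0 0 -0.05 0 0 0 0;0 0 -0.05 0 0 0 0;0 0 -0.05 0 0 0 0;0 0 -0.05 0 0 0 0;0 0 -0.05 0 0 0 0;0 0 0 0 0 0 0;0 0 0 0 0 0 0'
python3 - <<'E'
from h import *
go(O+.147*X+.045*Y+.36*Z,DOWN)
E
```

```text
time: 19.92
eef_pos: [0.5514, 0.2358, 0.3677]
ee_rot: [0.651, 0.759, -0.001, 0.0]
contact_force: [0.4, 0.0, -0.7]
width: 0.0858
grasp_force: 0.0
19.93 [0.5514 0.2358 0.3677] 
 [[-0.153  0.988 -0.   ]
 [ 0.988  0.153 -0.001]
 [-0.001 -0.    -1.   ]] [ 0.4  0.  -0.7] 0.0858 0.0 [ 2.930e-01  3.610e-01  7.440e-01  1.954e+00 -1.000e-03  1.710e+00]
shift [-0.2417  0.0849  0.0079] turn [-0.02  0.07  0.02]
```

```bash
python3 -m crank '-0.0403 0.0142 0 0 0 0 0;-0.0403 0.0142 0 0 0 0 0;-0.0403 0.0142 0 0 0 0 0;-0.0403 0.0142 0 0 0 0 0;-0.0403 0.0142 0 0 0 0 0;-0.0403 0.0142 0 0 0 0 0;0 0 0 0 0 0 0;0 0 0 0 0 0 0'
python3 - <<'E'
from h import *
go(O+.147*X+.045*Y+.36*Z,DOWN)
p=cams.capture('wrist'); cv2.imwrite('pics/w4.png',p['pixels'])
print(spot_in('lever_grip',p)[:2])
for y in (-.07,.045,.07): print(proj(p,O+.147*X+y*Y+.302*Z))
E
```

```text
time: 20.92
eef_pos: [0.672, 0.0101, 0.3663]
ee_rot: [0.651, 0.759, -0.001, -0.002]
contact_force: [-0.4, -0.1, -0.5]
width: 0.0853
grasp_force: 0.0
20.93 [0.672  0.0101 0.3663] 
 [[-0.153  0.988 -0.004]
 [ 0.988  0.153 -0.   ]
 [ 0.001 -0.004 -1.   ]] [-0.4 -0.1 -0.5] 0.0853 0.0 [-0.084  0.679  1.197  2.093 -0.     1.333]
shift [-0.0002  0.0004  0.0063] turn [-0.24 -0.03  0.  ]
[{'rect': [302.2, 224.5, 88.5, 447.7], 'score': 0.89}]
[[319.55848451 439.98896545]]
[[319.65672293 259.67537458]]
[[319.68218215 212.94575908]]
```

View pics/w4.png

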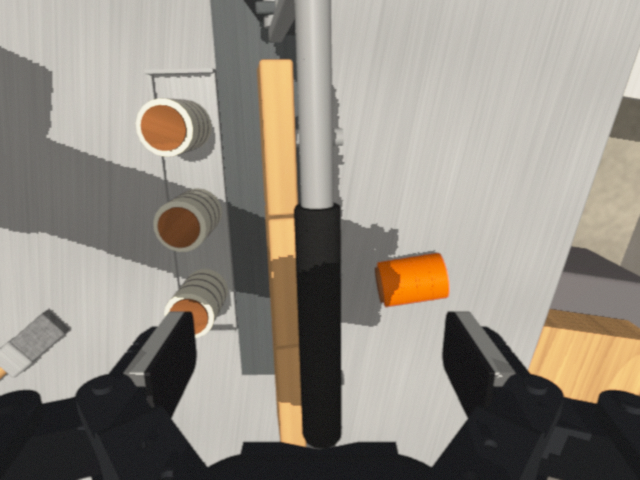

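The sleeve is centred under the gripper (px 319, end at row 207 as predicted), and all three moulds stand. Descend and grip.

```bash
python3 -m crank '0 0 0.03 0 0 0 0;0 0 0.03 0 0 0 0;0 0 0.022 0 0 0 0;0 0 0 0 0 0 0;0 0 0 0 0 0 1;0 0 0 0 0 0 1;0 0 0 0 0 0 1;0 0 0 0 0 0 1;0 0 0 0 0 0 1;0 0 0 0 0 0 1;0 0 0 0 0 0 1;0 0 0 0 0 0 1' 40
python3 - <<'E'
from h import *
go(O+.147*X+.045*Y+.284*Z,DOWN)
# arc increments in tool axes (y=press x, z=down), lever angle from up
P=lambda a: np.array([.115-.205*np.sin(a-.175), .1+.205*np.cos(a-.175)])
A=np.linspace(0,1.745,17); print(np.round(A,2))
for a,b in zip(A,A[1:]): d=P(b)-P(a); print('%.4f %.4f'%(d[0],-d[1]))
E
```

```text
time: 22.52
eef_pos: [0.6717, 0.0097, 0.288]
ee_rot: [0.651, 0.759, -0.0, 0.001]
contact_force: [-4.5, -0.9, 5.2]
width: 0.0227
grasp_force: 39.6
22.52 [0.6717 0.0097 0.288 ] 
 [[-0.154  0.988  0.   ]
 [ 0.988  0.154 -0.002]
 [-0.002  0.    -1.   ]] [-4.5 -0.9  5.2] 0.0227 39.60773169994354 [-8.500e-02  5.040e-01  7.670e-01  1.833e+00 -1.000e-03  1.332e+00]
shift [0.0002 0.0007 0.004 ] turn [0.01 0.09 0.04]
[0.   0.11 0.22 0.33 0.44 0.55 0.65 0.76 0.87 0.98 1.09 1.2  1.31 1.42
 1.53 1.64 1.74]
-0.0222 -0.0027
-0.0223 -0.0003
-0.0222 0.0022
-0.0219 0.0046
-0.0212 0.0069
-0.0204 0.0092
-0.0192 0.0114
-0.0179 0.0134
-0.0163 0.0153
-0.0146 0.0170
-0.0126 0.0184
-0.0105 0.0197
-0.0083 0.0207
-0.0060 0.0215
-0.0037 0.0220
-0.0012 0.0223
```

```bash
python3 -m crank '0 -0.0222 -0.0027 0 0 0 1;0 -0.0223 -0.0003 0 0 0 1;0 -0.0222 0.0022 0 0 0 1;0 -0.0219 0.0046 0 0 0 1;0 -0.0212 0.0069 0 0 0 1;0 -0.0204 0.0092 0 0 0 1;0 0 0 0 0 0 1;0 0 0 0 0 0 1' 25
python3 - <<'E'
from h import *
a=.65-.175
go(O+(.115-.205*np.sin(a))*X+.045*Y+(.1+.205*np.cos(a)-.0155)*Z,DOWN)
E
```

```text
time: 23.52
eef_pos: [0.5464, -0.012, 0.2686]
ee_rot: [0.651, 0.759, 0.001, 0.005]
contact_force: [2.6, -4.8, 4.5]
width: 0.0227
grasp_force: 40.8
23.52 [ 0.5464 -0.012   0.2686] 
 [[-0.153  0.988  0.009]
 [ 0.988  0.153 -0.005]
 [-0.006  0.008 -1.   ]] [ 2.6 -4.8  4.5] 0.0227 40.83001792430878 [-0.143  0.108  0.237  1.691 -0.004  1.275]
shift [0.0025 0.0021 0.0018] turn [ 0.45  0.35 -0.03]
```

```bash
python3 -m crank '0 -0.0192 0.0114 0 0 0 1;0 -0.0179 0.0134 0 0 0 1;0 -0.0163 0.0153 0 0 0 1;0 -0.0146 0.0170 0 0 0 1;0 -0.0126 0.0184 0 0 0 1;0 -0.0105 0.0197 0 0 0 1;0 -0.0083 0.0207 0 0 0 1;0 0 0 0 0 0 1;0 0 0 0 0 0 1'
python3 - <<'E'
from h import *
a=1.42-.175
go(O+(.115-.205*np.sin(a))*X+.045*Y+(.1+.205*np.cos(a)-.0155)*Z,DOWN)
E
```

```text
time: 24.65
eef_pos: [0.4483, -0.0288, 0.1529]
ee_rot: [0.651, 0.759, -0.001, 0.006]
contact_force: [0.6, -6.3, 5.2]
width: 0.0229
grasp_force: 48.9
24.65 [ 0.4483 -0.0288  0.1529] 
 [[-0.152  0.988  0.007]
 [ 0.988  0.152 -0.009]
 [-0.01   0.006 -1.   ]] [ 0.6 -6.3  5.2] 0.0229 48.88428568840027 [-0.209 -0.163 -0.258  1.467 -0.007  1.21 ]
shift [0.004  0.0012 0.0028] turn [ 0.35  0.55 -0.08]
```

```bash
python3 -m crank '0.002 -0.006 0.0215 0 0 0 1;0.002 -0.0037 0.022 0 0 0 1;0 -0.0012 0.0223 0 0 0 1;0 0 0.003 0 0 0 1;0 0 0 0 0 0 1;0 0 0 0 0 0 1;0 0 0 0 0 0 1' 60
python3 - <<'E'
from h import *
a=1.745-.175
go(O+(.115-.205*np.sin(a))*X+.045*Y+(.1+.205*np.cos(a)-.0155)*Z,DOWN)
p=cams.capture('scene'); cv2.imwrite('pics/s3.png',cv2.resize(p['pixels'][170:370,200:440],None,fx=3,fy=3))
for nm,a,b,z in(('gripL',-.09,-.18,.1),('gripR',-.09,.18,.1)): print(nm,proj(p,O+a*X+b*Y+z*Z))
E
```

```text
time: 25.52
eef_pos: [0.4342, -0.0312, 0.0848]
ee_rot: [0.652, 0.758, -0.007, 0.007]
contact_force: [-9.0, -19.2, 11.5]
width: 0.0227
grasp_force: 64.2
25.52 [ 0.4342 -0.0312  0.0848] 
 [[-0.151  0.989  0.   ]
 [ 0.988  0.151 -0.02 ]
 [-0.02  -0.003 -1.   ]] [ -9.  -19.2  11.5] 0.0227 64.17968094348907 [-0.212 -0.172 -0.403  1.336 -0.02   1.208]
shift [0.0042 0.0046 0.    ] turn [-0.15  1.14 -0.14]
gripL [[236.32580222 302.97862755]]
gripR [[302.13992736 233.93996   ]]
```

View pics/s3.png

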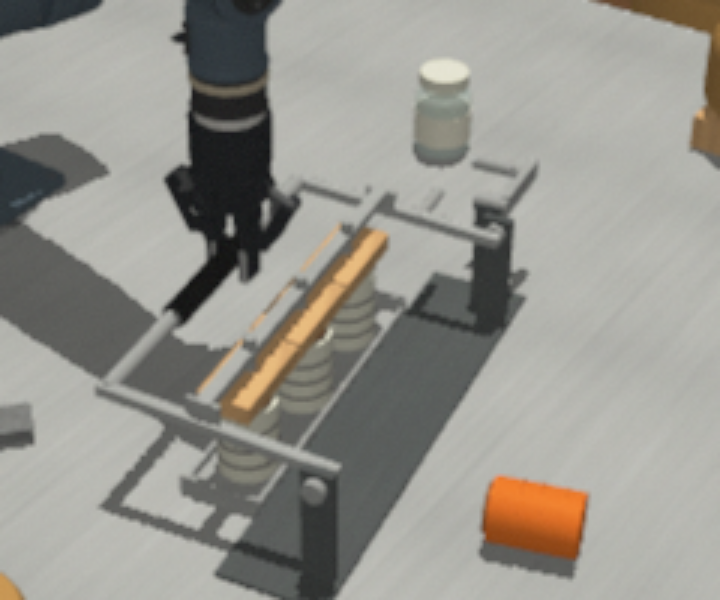

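Level, blocks on the moulds and catch outward. I'll push a few mm more and relieve the sideways load.

```bash
python3 -m crank '-0.004 0.003 0.004 0 0 0 1;-0.003 0.002 0.003 0 0 0 1;0 0 0 0 0 0 1;0 0 0 0 0 0 1;0 0 0 0 0 0 1;0 0 0 0 0 0 1'
python3 - <<'E'
from h import *
p=cams.capture('scene'); st()
for t in ('mould_b','jar','brush','wheel'): print(t,[(round(d['score'],2),d['rect']) for d in spot_in(t,p)[:3]])
g=cv2.cvtColor(p['pixels'],cv2.COLOR_BGR2GRAY); cv2.imwrite('pics/s4.png',cv2.resize(p['pixels'][215:345,220:390],None,fx=4.6,fy=4.6,interpolation=cv2.INTER_CUBIC))
for nm,a,b,z in(('gL',-.09,-.18,.1),('hL',.115,-.205,.1),('hR',.115,.205,.1),('gR',-.09,.18,.1)): print(nm,(proj(p,O+a*X+b*Y+z*Z)-[220,215])*4.6)
E
```

```text
time: 26.32
eef_pos: [0.4337, -0.0311, 0.0749]
ee_rot: [0.651, 0.759, -0.007, -0.003]
contact_force: [-18.0, -5.3, 14.5]
width: 0.0223
grasp_force: 65.2
26.38 [ 0.4337 -0.0311  0.0749] 
 [[-0.153  0.988 -0.014]
 [ 0.988  0.153 -0.006]
 [-0.004 -0.014 -1.   ]] [-18.3  -5.1  12.9] 0.0222 65.17536520957947 [-0.22  -0.151 -0.404  1.33  -0.009  1.198]
mould_b [(0.7, [304.8, 295.2, 16.9, 31.3]), (0.48, [317.5, 275.4, 11.8, 20.1])]
jar [(0.62, [305.2, 298.6, 147.5, 153.1]), (0.55, [348.0, 208.9, 17.0, 33.1])]
brush []
wheel [(0.64, [173.2, 391.4, 75.3, 66.7]), (0.39, [171.6, 313.4, 76.9, 18.4])]
gL [[ 75.09869023 404.70168673]]
hL [[389.00213978 547.57480568]]
hR [[685.59206201 145.58795671]]
gR [[377.84366585  87.12381599]]
```

View pics/s4.png

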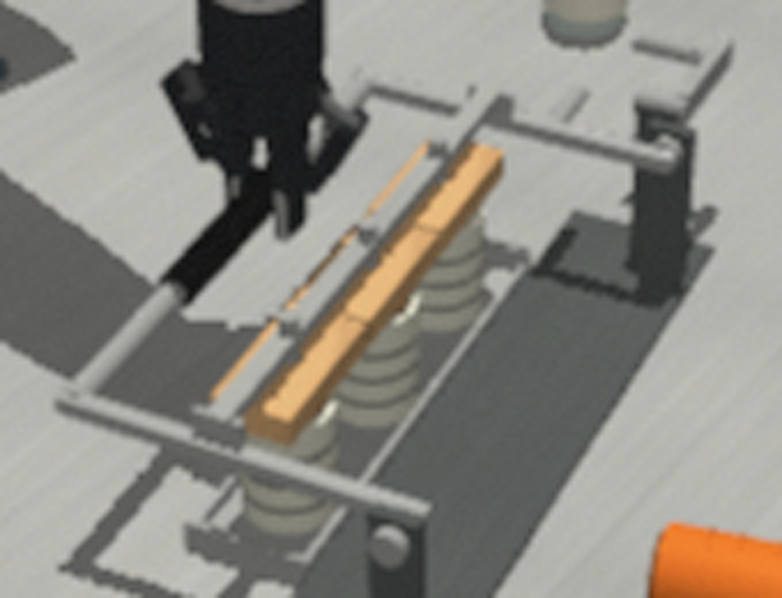

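```bash
python3 -m crank '0 -0.006 0.0015 0 0 0 1;0 0 0 0 0 0 1;0 0 0 0 0 0 1;0 0 0 0 0 0 1;0 0 0 0 0 0 1;0 0 0 0 0 0 1'
python3 - <<'E'
from h import *
p=cams.capture('scene'); o=st()
print(ticket.hand_in() if o['contact_force'][2]>9 else 'no')
E
```

```text
time: 27.32
eef_pos: [0.4339, -0.0311, 0.0755]
ee_rot: [0.651, 0.759, -0.001, 0.001]
contact_force: [-6.7, -1.3, 12.0]
width: 0.0225
grasp_force: 64.8
27.38 [ 0.4339 -0.0311  0.0755] 
 [[-0.154  0.988  0.   ]
 [ 0.988  0.154 -0.003]
 [-0.003 -0.    -1.   ]] [-6.4 -0.5 11.9] 0.0224 64.84866857528687 [-0.224 -0.166 -0.416  1.32  -0.003  1.193]
the job is handed in; nothing more can be done
None
```

I stood the tipped mould upright, flipped the catch fully outward, and handed the job in with the gripper holding the lever level and its blocks pressing on all three moulds. The hand-in returned no verdict; the last readings were 12 N of upward force on the tool and a handle height of about 0.10 m.

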